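# Refit a hob's burner cap and D-shaft knob, and hold the knob pressed for the spark test

### The arm

A 7-joint arm with a two-finger parallel gripper is mounted at the origin on the work surface. World frame = base frame: x ahead of the robot, y to its left, z up, the work surface at z = 0. Lengths are in m, angles in degrees, forces in N, time in s.
With the tool pointing down it reaches from about 0.4 to 0.925 m from the base axis. Payload 5.6 kg.
Tool frame: the origin (TCP) lies between the finger pads; the fingertips stand 22 mm ahead of it and the grasp point (between the pads) lies 3 mm ahead of it; x points along the fingers, y is the direction in which the jaws open and shut, and the axes are right-handed (so a half turn about x gives the same grasp; the last joint's range is limited). The gripper opens to 85 mm and grips with 20 to 120 N. Pads are 22 mm wide; open, the fingers measure 114 mm over their backs; the gripper's body (76 mm by 85 mm) begins 54 mm behind the grasp point. The pads swing forward as they close: fully open they stand 13 mm farther back than shut.
Start: joints at [-76.261, 26.786, -0.665, 91.828, 0.344, 61.387, -3.226], TCP at [0.181, 0.624, 0.253] pointing down, gripper open.
Joint ranges: [-144.91, 144.91], [-17.63, 115.5], [-89.93, 88.59], [15.96, 139.68], [-74.01, 254.01], [8.47, 105.57], [-167.45, 167.45]. Speed limits (degrees/s): [147.25, 147.25, 180, 180, 180, 180, 180].

### API

Orientations are given as a 3x3 rotation matrix whose columns are the frame's x, y, z axes.
In Python, from station import ctrl, imaging gives the robot as it stands. The module is installed in compiled form; this text tells all that it offers.
- The arm moves only by the tool play_rows, never from a script. Its argument "motion" is a list of rows, each an object of numbers: "x", "y", "z": the shift along the tool's x, y, z in m; "wx", "wy", "wz": the turn, a rotation vector about the tool's x, y, z in degrees; "jaw": the opening, from 0 (shut) to 1 (fully open). A call has 1 to 20 rows; each row shifts and turns the pose as measured when the row begins, along the tool's axes as they then stand; what a row does not reach is not made up. A row lasts 1/10 s, in which the tool goes at most 50 mm and 8.59 degrees, less where a joint would pass 70% of its speed; a pose out of reach is approached as far as the arm can. A call is refused whole if a number of a shift passes 0.05 or a number of a turn 8.59, either way. A call with a gripper value outside its range is refused whole. The fingers move at their own pace and stop on an object; "squeeze" is the grip in N (left out, the last holds). Time passes only in rows, so rows that do not move let the fingers close. It gives the time, the measured TCP pose, the force and the opening at its end, in the units of the state.
- ctrl.state(): the state, without advancing time (a new reading comes with each control period).
- imaging.get_image(name): name is "scene" or "top" or "wrist"; returns a dict with "image" (400x640x3 uint8, red, green, blue), "K" (3x3 intrinsics, pixels), "position" and "rotation" of the camera in the world. Camera axes: x right, y down, z forward; pixel columns grow to the right and rows downward; lengths in m; the calibration is good to about 2 mm. A picture is of the moment at which its call begins. There is no depth.
- ctrl.job_done(): hands the job in, once; it reports no verdict.
The state is a dict: "time": time; "joints": joint angles; "joint_vel": joint speeds; "effort": joint torques, N m; "eef_pos": TCP position; "ee_rot": TCP orientation; "wrist_force": force on the tool from outside, world axes, zero at the start; "wrist_torque": the same for the moment, N m; "width": finger opening in m.
Only numpy, scipy, OpenCV 4.12 (cv2) and the standard library are available. Lean on these libraries where they do the work, as an engineer would, in place of code of your own. Each camera call takes 0.05 s, during which the arm holds its last target. There are 200 camera calls.

### The job

The hob has been cleaned and the gas is off at the regulator: put the loose brass burner cap back on the open front burner so that it sits level and let go of it, then take the loose control knob, turn it to match the bare D-shaped valve stem and push it fully home on the stem. Press the knob down against the stem's spring so that the igniter keeps sparking, and finish like that, with the fingers still on the knob holding it pressed down. Leave the dabba, bottle, katori and spoon rest where they are.

Things in the scene. Friction and masses are not known exactly. Their poses are not given: they have to be found in the camera images.
- knob_center (a point): Loose black plastic knob, 40 g, upright, 31 mm high; point on its axis 15.5 mm above its underside, z up. Round body 42 mm across, 15 mm high; on it a finger grip 12 mm wide (y), 16 high, x -20 to +20; sides parallel up to x +14, then a pointed nose at +x, with a white line. Bore from beneath, 14 mm deep: D, 11 mm diameter, its flat on the nose side (+x), 2 mm from the axis.
- knob_nose (a point): Tip of the knob's nose, 20 mm from knob_center along the knob's +x, at the same height (15.5 mm above the underside). On the stem the nose must point the way that the stem's flat faces (+x of stem_top); the wrong way round the bore does not go over the stem.
- stem_top (a point): Top centre of the bare steel valve stem, the left one (from the robot) at the hob's near edge. Upright D-shaft, 10 mm diameter, 0.8 mm top chamfer, top 22 mm above the glass; flat 1.5 mm from the axis, facing +x of this point (away from the near edge, parallel to the hob's sides). It does not turn. Knob home: nose along +x, bore end on the stem's top, knob_center 1.5 mm above this point.
- stem (a joint): How far the valve stem is pressed down, in m: 0 at rest, 0.005 at its stop. Sprung: about 5 N to start it moving, about 9 N at the stop; it springs back when let go. Pressed fully, the knob's underside is still 3 mm above the glass.
- cap_center (a point): Loose brass burner cap, 130 g, upright: a disc 54 mm in diameter, 8 mm thick at the edge, on a round spigot of 34 mm diameter, 10 mm long, that it stands on. The point is the disc's centre, 14 mm above the spigot's foot, 4 mm above the disc's underside; z up. The domed top is 5.5 mm above the point.
- burner_seat (a point): Rim centre of the open front burner: upright aluminium ring, 48 mm outside, 38 mm inside, 20 mm deep, rim 26 mm above the glass, 91 mm above the counter. The spigot goes into the ring and the disc rests on the rim, cap_center 4 mm above this point. x points to the rear burner, z up. A spark electrode stands on the +x side, 33 mm from the axis, its tip 8 mm below the rim.
- hob: Two-burner hob, a fixed slab with black glass top 65 mm above the counter, 510 mm long (x, -215 to +295) and 300 wide (y); origin on the counter under the front burner. Bare stem at x -150, y +75 mm; a fitted knob at x -150, y -75 (top 39 mm above the glass). Rear burner at x +195 with its cap and a pan support (x 104 to 286, 48 mm above the glass).
- masala_dabba: Bystander: round stainless spice box, 184 mm across, 100 mm high with its lid's knob; origin at the centre of its underside.
- stopper_bottle: Bystander: ribbed green glass bottle with a grey stopper, 76 mm across, 217 mm high; origin at the centre of its underside.
- katori: Bystander: small steel bowl, 90 mm across, 40 mm high; origin at the centre of its underside.
- spoon_rest: Bystander: low wooden tray with a wooden spoon on it, 190 x 75 mm and 16 mm high, the spoon's handle reaching out 30 mm at its -x end; origin at the centre of its underside.
There are look-alikes about, which are no part of the job. Of the things that look like the part that bears knob_center, take the one that is farthest from the robot's base at the start. Of the things shaped like the part that bears cap_center, the brass one is meant.

How it is judged:
By the outcome, as a careful person would: the job done as asked, in the order asked, and still so for the second after the job is handed in, while the arm keeps its last pose, push and grip.
It also fails if it takes over 54 s, if anything falls off the work surface, if the arm or the gripper's body presses on something with over 40 N, if the wrist force passes 120 N, or if a joint passes its speed limit or range.

## Working session

There is one attempt and no reset: what is moved stays moved. The work goes in short steps, Python scripts to look and compute and a tool call to move; the robot and the scene stay as the last step left them, time stands still between calls to the robot, and variables do not carry over. Pictures are saved under pics/ and viewed, about 8 in all and at most 12, crops included, and the job is handed in when it is done.

Besides the shell and the picture viewer there is one more tool, called after "Request:" as name(argument=value, ...), one argument or row to a line, values as JSON. play_rows: Moves the arm, as the interface text tells. Its arguments: {"type":"object","properties":{"motion":{"type":"array","items":{"type":"object","properties":{"x":{"type":"number"},"y":{"type":"number"},"z":{"type":"number"},"wx":{"type":"number"},"wy":{"type":"number"},"wz":{"type":"number"},"jaw":{"type":"number"}}}},"squeeze":{"type":"number"}},"required":["motion"]}

```bash
mkdir -p pics; cat > h.py <<'E'
import numpy as np, cv2
from station import ctrl, imaging
np.set_printoptions(precision=4,suppress=True)
def get(n,save=None):
    d=imaging.get_image(n); d={k:np.array(v) for k,v in d.items()}
    if save: cv2.imwrite('pics/'+save,d['image'][:,:,::-1]); np.savez('pics/'+save[:-4]+'.npz',**d)
    return d
def ray(d,u,v):
    r=d['rotation']@np.linalg.solve(d['K'],[u,v,1.]); return d['position'],r/np.linalg.norm(r)
def onz(d,u,v,z):
    p,r=ray(d,u,v); return p+r*(z-p[2])/r[2]
def proj(d,P):
    c=d['K']@(d['rotation'].T@(np.array(P)-d['position'])); return c[:2]/c[2]
def tri(d1,a,d2,b):
    p,r=ray(d1,*a);q,s=ray(d2,*b)
    t=np.linalg.lstsq(np.c_[r,-s],q-p,rcond=None)[0]
    x,y=p+r*t[0],q+s*t[1]; return (x+y)/2,np.linalg.norm(x-y)
E
python3 - <<'E'
from h import *
for n in('top','scene','wrist'):
    d=get(n,n+'0.png');print(n,d['position'],d['rotation'].tolist(),d['K'].tolist())
s=ctrl.state();print(s)
a=[cv2.imread(f'pics/{n}0.png') for n in('top','scene')]
cv2.imwrite('pics/both.png',cv2.resize(np.vstack(a),None,fx=.75,fy=.75,interpolation=cv2.INTER_AREA))
E
```

```text
top [ 0.21   -0.0355  1.3095] [[0.011080941701438873, -0.9775135767130813, 0.21058114842646333], [-0.999922189449717, -0.009625574186058389, 0.007934945977939475], [-0.005729552957556415, -0.21065268966521072, -0.9775441762701669]] [[435.90971139543205, 0.0, 325.6554914327169], [0.0, 435.90971139543205, 196.29466693013873], [0.0, 0.0, 1.0]]
scene [1.1046 0.7198 1.6007] [[-0.7641673824490137, 0.5420546289361137, -0.34960690904207664], [0.6450179713715831, 0.6420432050591144, -0.4144060079741939], [-0.0001679544891626897, -0.5421782936325946, -0.8402634525581472]] [[496.9405882187779, 0.0, 323.1106948433364], [0.0, 496.9405882187779, 202.35084061153026], [0.0, 0.0, 1.0]]
wrist [0.1008 0.6475 0.3732] [[0.27861339039680694, 0.9086701945430125, 0.3109550710967078], [0.9604027378179546, -0.26324234220370507, -0.09126911012430729], [-0.0010769788168050031, 0.32407089782988796, -0.9460321840700542]] [[333.0394681830537, 0.0, 318.021702252104], [0.0, 333.0394681830537, 203.57015384186198], [0.0, 0.0, 1.0]]
{'time': 0.15, 'joints': array([-76.2618,  26.8258,  -0.6646,  91.87  ,   0.342 ,  61.3865,
        -3.226 ]), 'joint_vel': array([-0.009 , -0.1924,  0.0153, -0.1036,  0.0676,  0.0427, -0.0205]), 'effort': array([  0.0004, -53.2794,   0.0213, -25.1554,   0.0114,   0.0055,
        -0.    ]), 'eef_pos': array([0.1813, 0.6238, 0.2525]), 'ee_rot': array([[-0.0003,  0.2791,  0.9603],
       [-0.0014,  0.9603, -0.2791],
       [-1.    , -0.0014,  0.0001]]), 'wrist_force': array([-0.9559, -0.2044,  0.9249]), 'wrist_torque': array([0.0101, 0.0175, 0.0541]), 'width': 0.08525198341227923}
```

View pics/both.png

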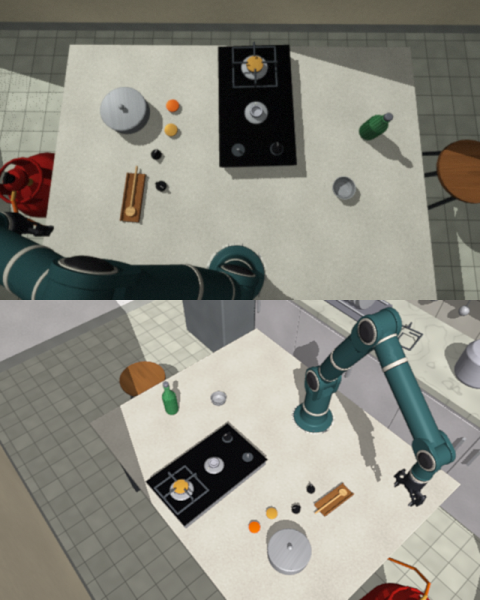

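Picture 1 (top above, scene below): there are two knobs, at top px (208,205) and (215,248). There are two cap shapes, orange at (231,140) and yellow at (228,173). The front burner is near (341,150), and the near-edge stem is near (317,200). Next I'll enlarge a crop to confirm which is which.

```bash
python3 - <<'E'
from h import *
t=cv2.imread('pics/top0.png');s=cv2.imread('pics/scene0.png')
f=lambda im,x0,y0,w,h,W,H:cv2.resize(im[y0:y0+h,x0:x0+w],(W,H),interpolation=cv2.INTER_CUBIC)
a=f(t,185,120,80,120,400,600);a2=f(t,185,120,75,150,300,600)
b=f(t,290,50,115,180,380,600)
c1=f(s,320,230,110,66,500,300); c2=f(s,190,160,170,102,500,300)
cv2.imwrite('pics/c1.png',np.hstack([a2,np.vstack([c1,c2])]))
dt=dict(np.load('pics/top0.npz'))
for n,p,z in(('k1',(208,205),.02),('k2',(215,248),.02),('or',(231,140),.014),('ye',(228,173),.014),('bur',(341,150),.09),('stem',(317,200),.087)):print(n,onz(dt,*p,z))
E
```

```text
k1 [0.4574 0.3297 0.02  ]
k2 [0.3282 0.3002 0.02  ]
or [0.6664 0.2734 0.014 ]
ye [0.5595 0.2765 0.014 ]
bur [ 0.6118 -0.069   0.09  ]
stem [ 0.4622 -0.001   0.087 ]
```

View pics/c1.png

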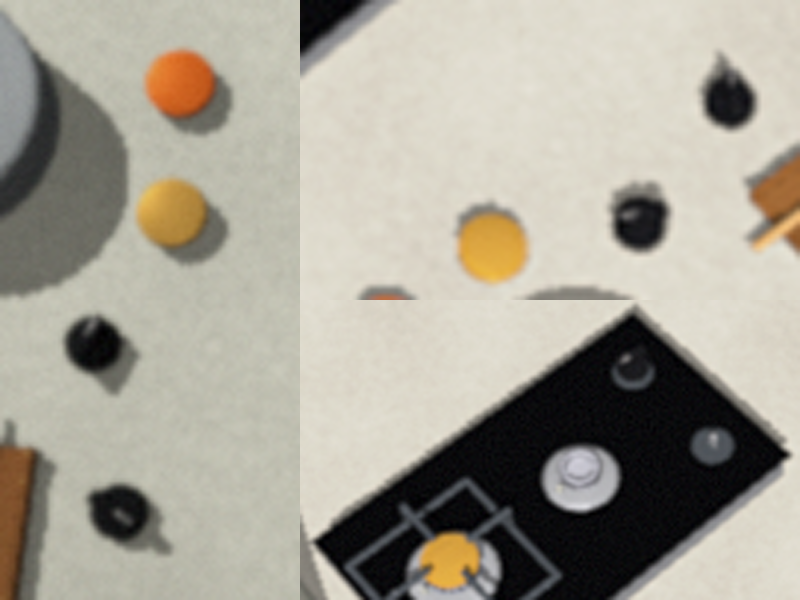

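The cap candidates are yellow (228,173) and orange (231,140). Yellow is the brass one, because it matches the fitted rear cap; orange is copper. The knob candidates are (208,205) at 0.56 m from the base and (215,248) at 0.44 m. I take the farther one, which is upright with a white line on its grip. Next I'll measure both, along with the hob.

```bash
python3 - <<'E'
from h import *
D={n:dict(np.load(f'pics/{n}0.npz')) for n in('top','scene')}
def big(m,near,r=25):
    n,l,st,c=cv2.connectedComponentsWithStats(m.astype(np.uint8))
    i=1+np.argmin(np.linalg.norm(c[1:]-near,axis=1)-0*st[1:,4]+1000*(st[1:,4]<25)); return c[i],st[i],l==i
res={}
for n,cap,kn in(('top',(228,173),(208,205)),('scene',(362,283),(394,277))):
    im=D[n]['image'];hsv=cv2.cvtColor(im,cv2.COLOR_RGB2HSV);H,S,V=[hsv[...,i].astype(int) for i in range(3)]
    c=big((H>15)&(H<32)&(S>120)&(V>90),cap);k=big(V<75,kn) 
    res[n]=(c[0],k[0]);print(n,'cap',c[0],c[1],'knob',k[0],k[1])
    print(onz(D[n],*c[0],.015),onz(D[n],*k[0],.012))
print(tri(D['top'],res['top'][0],D['scene'],res['scene'][0]))
d=D['top'];im=d['image'];V=im.max(2)
m=(V<45).astype(np.uint8);m[:, :285]=0;m[:,400:]=0;m[225:]=0
m=cv2.morphologyEx(m,cv2.MORPH_CLOSE,np.ones((5,5)))
cn=max(cv2.findContours(m,0,2)[0],key=cv2.contourArea)[:,0]
P=np.array([onz(d,u,v,.065)[:2] for u,v in cn])
r=cv2.minAreaRect(P.astype(np.float32)*1000);print(r,cv2.boxPoints(r))
x0,y0=cn.min(0);x1,y1=cn.max(0)
for name,sel in(('L',(cn[:,0]<x0+3)),('R',(cn[:,0]>x1-8)&(cn[:,1]>y0+8)&(cn[:,1]<y1-8)),('near',(cn[:,1]>y1-3)&(cn[:,0]>x0+8)&(cn[:,0]<x1-8))):
    q=P[sel].astype(np.float32);vx=cv2.fitLine(q,cv2.DIST_HUBER,0,.01,.01).ravel();print(name,len(q),vx,np.degrees(np.arctan2(vx[1],vx[0])))
E
```

```text
top cap [227.6528 172.8426] [220 165  17  17 216] knob [208.3235 206.1029] [202 200  14  13 136]
[0.5597 0.2774 0.015 ] [0.4555 0.3307 0.012 ]
scene cap [361.8531 283.9887] [355 277  15  15 177] knob [394.5111 278.3444] [389 273  11  12  90]
[0.5584 0.2785 0.015 ] [0.4567 0.3351 0.012 ]
(array([0.559 , 0.278 , 0.0153]), np.float64(0.001700188817513413))
((659.160888671875, -69.33717346191406), (508.0696105957031, 295.23797607421875), 2.2064898014068604) [[ 399.631    68.3918]
 [ 410.9979 -226.6273]
 [ 918.6908 -207.0661]
 [ 907.3239   87.953 ]]
L 5 [0.9993 0.0364 0.5873 0.0736] 2.0854278
R 15 [ 0.9994  0.034   0.6075 -0.218 ] 1.9499459
near 5 [ 0.0308 -0.9995  0.4061 -0.0642] -88.23395
```

Hob yaw is about 2°, the brass cap is at about (0.559, 0.278), and the knob at about (0.456, 0.331). I'm moving in for a wrist view.

Request:
play_rows(
  motion=[
    {"wx": -6.07},
    {"wx": -6.07},
    {"wx": -6.07},
    {"z": 0.034, "y": -0.035},
    {"z": 0.034, "y": -0.035},
    {"z": 0.034, "y": -0.035},
    {"z": 0.034, "y": -0.035},
    {"z": 0.034, "y": -0.035},
    {"z": 0.034, "y": -0.035, "x": 0.01},
    {"z": 0.034, "y": -0.035, "x": 0.01},
    {"z": 0.034, "y": -0.035, "x": 0.01},
    {"z": 0.034, "y": -0.035},
    {"z": 0.034, "y": -0.035},
    {},
    {},
  ],
)

```text
invalid input at $.motion[0]: expected keys x, y, z, wx, wy, wz, jaw
```

```bash
python3 - <<'E'
from h import *
d=get('wrist','w1.png');s=ctrl.state();print(s['time'],s['eef_pos'],s['ee_rot'],s['joints'])
print(d['position'],d['rotation'])
for P in((.559,.278,.015),(.456,.332,.015)):print(proj(d,P))
E
```

```text
0.2 [0.1813 0.6239 0.2527] [[-0.0003  0.2791  0.9603]
 [-0.0011  0.9603 -0.2791]
 [-1.     -0.0011  0.0001]] [-76.2584  26.8205  -0.666   91.8611   0.3426  61.3849  -3.2259]
[0.1009 0.6476 0.3733] [[ 0.2786  0.9087  0.311 ]
 [ 0.9604 -0.2633 -0.091 ]
 [-0.0008  0.3241 -0.946 ]]
[171.2512 460.573 ]
[176.0434 405.3426]
```

View pics/w1.png

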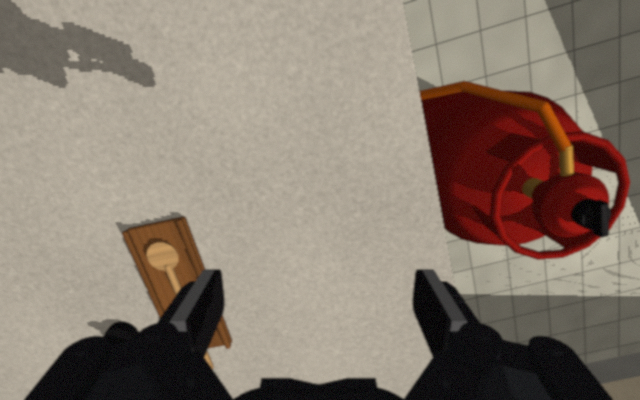

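Picture 3 is the wrist view from the start pose: jaws at the bottom, spoon rest at (180,280). The move was refused because each row needs all its keys.

Request:
play_rows(
  motion=[
    {"x": 0, "y": 0, "z": 0, "wx": -6.07, "wy": 0, "wz": 0, "jaw": 1},
    {"x": 0, "y": 0, "z": 0, "wx": -6.07, "wy": 0, "wz": 0, "jaw": 1},
    {"x": 0, "y": 0, "z": 0, "wx": -6.07, "wy": 0, "wz": 0, "jaw": 1},
    {"x": 0, "y": -0.035, "z": 0.034, "wx": 0, "wy": 0, "wz": 0, "jaw": 1},
    {"x": 0, "y": -0.035, "z": 0.034, "wx": 0, "wy": 0, "wz": 0, "jaw": 1},
    {"x": 0, "y": -0.035, "z": 0.034, "wx": 0, "wy": 0, "wz": 0, "jaw": 1},
    {"x": 0, "y": -0.035, "z": 0.034, "wx": 0, "wy": 0, "wz": 0, "jaw": 1},
    {"x": 0, "y": -0.035, "z": 0.034, "wx": 0, "wy": 0, "wz": 0, "jaw": 1},
    {"x": 0, "y": -0.035, "z": 0.034, "wx": 0, "wy": 0, "wz": 0, "jaw": 1},
    {"x": 0, "y": -0.035, "z": 0.034, "wx": 0, "wy": 0, "wz": 0, "jaw": 1},
    {"x": 0.01, "y": -0.035, "z": 0.034, "wx": 0, "wy": 0, "wz": 0, "jaw": 1},
    {"x": 0.01, "y": -0.035, "z": 0.034, "wx": 0, "wy": 0, "wz": 0, "jaw": 1},
    {"x": 0.01, "y": -0.035, "z": 0.034, "wx": 0, "wy": 0, "wz": 0, "jaw": 1},
    {"x": 0, "y": 0, "z": 0, "wx": 0, "wy": 0, "wz": 0, "jaw": 1},
    {"x": 0, "y": 0, "z": 0, "wx": 0, "wy": 0, "wz": 0, "jaw": 1},
  ],
)

```text
time: 1.7
eef_pos: [0.5447, 0.2835, 0.2189]
ee_rot: [[-0.002, -0.053, 0.999], [-0.003, 0.999, 0.053], [-1.0, -0.003, -0.002]]
wrist_force: [-1.5, 0.9, -0.3]
width: 0.0854
```

```bash
python3 - <<'E'
from h import *
d=get('wrist','w2.png');s=ctrl.state();print(s['time'],s['eef_pos'],s['ee_rot'],s['joints'])
print(d['position'],d['rotation'])
for P in((.559,.278,.015),(.456,.332,.015)):print(proj(d,P))
E
```

```text
1.75 [0.545  0.2826 0.2189] [[-0.0015 -0.0527  0.9986]
 [-0.0043  0.9986  0.0527]
 [-1.     -0.0042 -0.0018]] [-33.8142  25.3463   4.2104  99.0738  -1.9731  55.8545  64.1243]
[0.4613 0.2797 0.3399] [[-0.0537  0.9453  0.3217]
 [ 0.9986  0.0515  0.0152]
 [-0.0022  0.3221 -0.9467]]
[311.9568 191.4539]
[375.8743  87.4651]
```

View pics/w2.png

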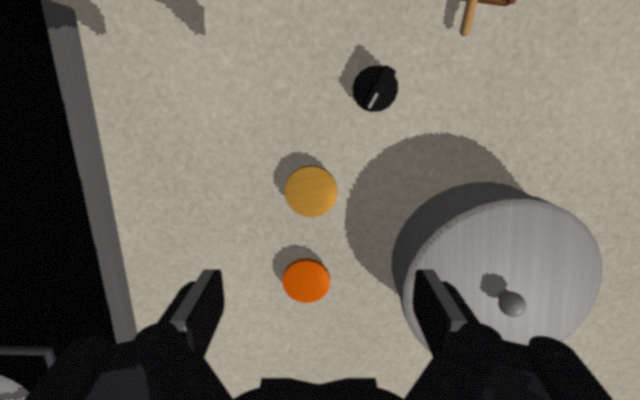

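Picture 4: brass cap at (311,191), knob at (375,88) with its white line pointing lower-left, copper cap at (306,281), dabba at right. Now I'll refine the cap and knob measurements.

```bash
python3 - <<'E'
from h import *
d=dict(np.load('pics/w2.npz'));im=d['image'];hsv=cv2.cvtColor(im,cv2.COLOR_RGB2HSV);H,S,V=[hsv[...,i].astype(int) for i in range(3)]
m=((H>15)&(H<32)&(S>120)&(V>90)).astype(np.uint8);m[:140]=0;m[240:]=0
c=max(cv2.findContours(m,0,1)[0],key=cv2.contourArea);e=cv2.fitEllipse(c);print(e,onz(d,*e[0],.015))
k=np.zeros_like(m);k[55:125,340:410]=(V<55)[55:125,340:410]
n,l,st,cc=cv2.connectedComponentsWithStats(k);print(st[1:],cc[1:])
w=np.zeros_like(m);w[60:120,350:405]=(V>95)[60:120,350:405]
hull=np.zeros_like(m);i=1+np.argmax(st[1:,4]);cn=max(cv2.findContours((l==i).astype(np.uint8),0,1)[0],key=cv2.contourArea)
cv2.fillConvexPoly(hull,cv2.convexHull(cn),1);hull=cv2.erode(hull,np.ones((3,3)))
w=hull*(V>85);ys,xs=np.nonzero(w);print(len(xs))
P=np.array([onz(d,u,v,.031)[:2] for u,v in zip(xs,ys)],np.float32)
v=cv2.fitLine(P,cv2.DIST_L2,0,.01,.01).ravel();print('line',v,np.degrees(np.arctan2(v[1],v[0])),P.min(0),P.max(0))
e=cv2.fitEllipse(cn);print('knob',e,onz(d,*e[0],.015))
cv2.imwrite('pics/k.png',cv2.resize(im[45:135,325:425,::-1],(800,600*12//10*1)[:1]+(600,),interpolation=cv2.INTER_CUBIC))
R=ctrl.state();print(R['eef_pos'])
E
```

```text
((310.5006408691406, 190.79483032226562), (49.97300338745117, 51.39481735229492), 108.8383560180664) [0.5584 0.2765 0.015 ]
[[ 353   66   44   45 1510]] [[374.8384  86.8523]]
56
line [ 0.9041 -0.4273  0.4669  0.3279] -25.296684 [0.4608 0.3241] [0.473  0.3312]
knob ((374.7271728515625, 87.55438995361328), (42.123653411865234, 46.425968170166016), 36.70713806152344) [0.4561 0.331  0.015 ]
[0.545  0.2826 0.2189]
```

Request:
play_rows(
  motion=[
    {"x": 0.035, "y": -0.003, "z": 0.006, "wx": 1.0, "wy": 0, "wz": 0.25, "jaw": 1},
    {"x": 0.035, "y": -0.0035, "z": 0.007, "wx": 0, "wy": 0, "wz": 0, "jaw": 1},
    {"x": 0.035, "y": 0, "z": 0, "wx": 0, "wy": 0, "wz": 0, "jaw": 1},
    {"x": 0.03, "y": 0, "z": 0, "wx": 0, "wy": 0, "wz": 0, "jaw": 1},
    {"x": 0.02, "y": 0, "z": 0, "wx": 0, "wy": 0, "wz": 0, "jaw": 1},
    {"x": 0, "y": 0, "z": 0, "wx": 0, "wy": 0, "wz": 0, "jaw": 1},
    {"x": 0, "y": 0, "z": 0, "wx": 0, "wy": 0, "wz": 0, "jaw": 1},
  ],
)

```text
time: 2.45
eef_pos: [0.5538, 0.2894, 0.0628]
ee_rot: [[0.001, -0.051, 0.999], [0.009, 0.999, 0.051], [-1.0, 0.008, 0.002]]
wrist_force: [-0.1, 0.7, 0.6]
width: 0.0859
```

```bash
python3 - <<'E'
from h import *
d=get('wrist','w3.png');s=ctrl.state();print(s['time'],s['eef_pos'],s['ee_rot'])
im=d['image'];hsv=cv2.cvtColor(im,cv2.COLOR_RGB2HSV);H,S,V=[hsv[...,i].astype(int) for i in range(3)]
m=((H>15)&(H<32)&(S>120)&(V>90)).astype(np.uint8)
c=max(cv2.findContours(m,0,1)[0],key=cv2.contourArea);e=cv2.fitEllipse(c);print(e,onz(d,*e[0],.016),cv2.boundingRect(c))
E
```

```text
2.5 [0.5537 0.2895 0.063 ] [[ 0.0015 -0.051   0.9987]
 [ 0.0088  0.9987  0.051 ]
 [-1.      0.0087  0.0019]]
((293.138916015625, 253.7234649658203), (85.83614349365234, 94.47343444824219), 95.26300811767578) [0.5579 0.2765 0.016 ] (245, 211, 96, 87)
```

Request:
play_rows(
  motion=[
    {"x": 0, "y": -0.0131, "z": 0.0036, "wx": 1.0, "wy": 0, "wz": -0.5, "jaw": 1},
    {"x": 0, "y": 0, "z": 0, "wx": 0, "wy": 0, "wz": 0, "jaw": 1},
    {"x": 0, "y": 0, "z": 0, "wx": 0, "wy": 0, "wz": 0, "jaw": 1},
  ],
)

```text
time: 2.8
eef_pos: [0.56, 0.2771, 0.0669]
ee_rot: [[0.007, -0.033, 0.999], [0.002, 0.999, 0.033], [-1.0, 0.002, 0.007]]
wrist_force: [-0.3, 0.2, 0.5]
width: 0.0855
```

Request:
play_rows(
  motion=[
    {"x": 0.015, "y": -0.0003, "z": -0.001, "wx": 0, "wy": 0.4, "wz": 0, "jaw": 1},
    {"x": 0.015, "y": 0, "z": 0, "wx": 0, "wy": 0, "wz": 0, "jaw": 1},
    {"x": 0.008, "y": 0, "z": 0, "wx": 0, "wy": 0, "wz": 0, "jaw": 1},
    {"x": 0, "y": 0, "z": 0, "wx": 0, "wy": 0, "wz": 0, "jaw": 1},
  ],
)

```text
time: 3.2
eef_pos: [0.5596, 0.2767, 0.0265]
ee_rot: [[0.001, -0.032, 0.999], [0.003, 0.999, 0.032], [-1.0, 0.003, 0.001]]
wrist_force: [0.7, -0.5, 0.3]
width: 0.086
```

Request:
play_rows(
  motion=[
    {"x": 0, "y": 0, "z": -0.0012, "wx": 0, "wy": 0, "wz": 0, "jaw": 0},
    {"x": 0, "y": 0, "z": 0, "wx": 0, "wy": 0, "wz": 0, "jaw": 0},
    {"x": 0, "y": 0, "z": 0, "wx": 0, "wy": 0, "wz": 0, "jaw": 0},
    {"x": 0, "y": 0, "z": 0, "wx": 0, "wy": 0, "wz": 0, "jaw": 0},
    {"x": 0, "y": 0, "z": 0, "wx": 0, "wy": 0, "wz": 0, "jaw": 0},
    {"x": 0, "y": 0, "z": 0, "wx": 0, "wy": 0, "wz": 0, "jaw": 0},
  ],
  squeeze=40,
)

```text
time: 3.8
eef_pos: [0.5581, 0.2769, 0.0262]
ee_rot: [[0.0, -0.033, 0.999], [0.003, 0.999, 0.033], [-1.0, 0.003, 0.001]]
wrist_force: [0.5, -0.0, -0.9]
width: 0.0524
```

```bash
cat >> h.py <<'E'
def brass(d,z,y0=0,y1=400):
    hsv=cv2.cvtColor(d['image'],cv2.COLOR_RGB2HSV);H,S,V=[hsv[...,i].astype(int) for i in range(3)]
    m=((H>15)&(H<32)&(S>120)&(V>60)).astype(np.uint8);m[:y0]=0;m[y1:]=0
    c=max(cv2.findContours(m,0,1)[0],key=cv2.contourArea);e=cv2.fitEllipse(cv2.convexHull(c));return e,onz(d,*e[0],z)
E
python3 - <<'E'
from h import *
d=get('wrist','w4.png');s=ctrl.state();print(s['time'],s['eef_pos'],s['ee_rot'],s['width'])
print(brass(d,.016))
E
```

```text
3.85 [0.5581 0.2768 0.0262] [[ 0.0004 -0.0325  0.9995]
 [ 0.0028  0.9995  0.0325]
 [-1.      0.0028  0.0005]] 0.05193751568980618
(((317.9476623535156, 283.7450256347656), (107.82174682617188, 119.32988739013672), 89.42149353027344), array([0.5575, 0.2772, 0.016 ]))
```

View pics/w4.png

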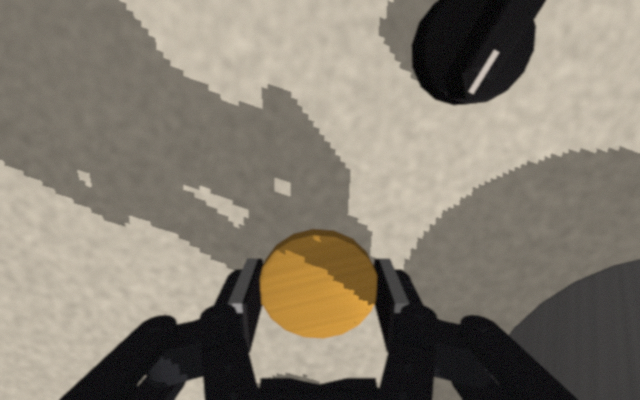

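Picture 5: the cap is held centrally between the pads at (318,284). I'm lifting it and carrying it to the burner.

Request:
play_rows(
  motion=[
    {"x": -0.02, "y": 0, "z": 0, "wx": 0, "wy": 0, "wz": 0, "jaw": 0},
    {"x": -0.04, "y": 0, "z": 0, "wx": 0, "wy": 0, "wz": 0, "jaw": 0},
    {"x": -0.04, "y": 0, "z": 0, "wx": 0, "wy": 0, "wz": 0, "jaw": 0},
    {"x": -0.04, "y": -0.02, "z": 0.005, "wx": 0, "wy": 0, "wz": 0, "jaw": 0},
    {"x": -0.02, "y": -0.035, "z": 0.008, "wx": 0, "wy": 0, "wz": 0, "jaw": 0},
    {"x": 0, "y": -0.035, "z": 0.008, "wx": 0, "wy": 0, "wz": 0, "jaw": 0},
    {"x": 0, "y": -0.035, "z": 0.008, "wx": 0, "wy": 0, "wz": 0, "jaw": 0},
    {"x": 0, "y": -0.035, "z": 0.008, "wx": 0, "wy": 0, "wz": 0, "jaw": 0},
    {"x": 0, "y": -0.035, "z": 0.008, "wx": 0, "wy": 0, "wz": 0, "jaw": 0},
    {"x": 0, "y": -0.035, "z": 0.008, "wx": 0, "wy": 0, "wz": 0, "jaw": 0},
    {"x": 0, "y": -0.035, "z": 0.008, "wx": 0, "wy": 0, "wz": 0, "jaw": 0},
    {"x": 0, "y": -0.035, "z": 0.008, "wx": 0, "wy": 0, "wz": 0, "jaw": 0},
    {"x": 0, "y": -0.03, "z": 0.008, "wx": 0, "wy": 0, "wz": 0, "jaw": 0},
    {"x": 0, "y": -0.02, "z": 0.005, "wx": 0, "wy": 0, "wz": 0, "jaw": 0},
    {"x": 0, "y": 0, "z": 0, "wx": 0, "wy": 0, "wz": 0, "jaw": 0},
    {"x": 0, "y": 0, "z": 0, "wx": 0, "wy": 0, "wz": 0, "jaw": 0},
  ],
)

```text
time: 5.45
eef_pos: [0.6541, -0.0824, 0.1915]
ee_rot: [[0.001, -0.037, 0.999], [0.002, 0.999, 0.037], [-1.0, 0.002, 0.001]]
wrist_force: [-0.4, -0.1, -0.2]
width: 0.0522
```

```bash
python3 - <<'E'
from h import *
d=get('wrist','w5.png');s=ctrl.state();print(s['time'],s['eef_pos'],s['ee_rot'],s['width'])
z=s['eef_pos'][2];print(brass(d,z-.0105,200))
for P in((.620,-.0716,.091),(.467,-.002,.087)):print(proj(d,P))
E
```

```text
5.5 [ 0.654  -0.0826  0.1915] [[ 0.0006 -0.0374  0.9993]
 [ 0.0019  0.9993  0.0374]
 [-1.      0.0019  0.0007]] 0.05197096884077981
(((318.02545166015625, 283.7048645019531), (110.57772827148438, 121.23644256591797), 88.4923095703125), array([ 0.6537, -0.082 ,  0.181 ]))
[334.8159 167.6231]
[ 477.7389 -105.7192]
```

View pics/w5.png

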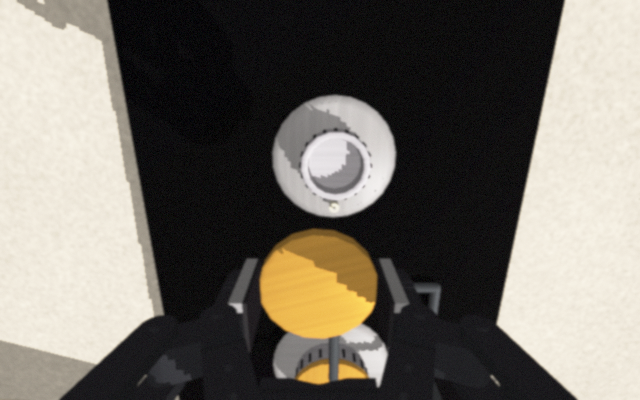

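Picture 6: the open ring is at about (335,164), with the electrode at (334,207). The held cap is at (318,284), and the glass edges are visible left and right. Next I'll measure the ring centre and the hob yaw.

```bash
python3 - <<'E'
from h import *
d=dict(np.load('pics/w5.npz'));g=cv2.cvtColor(d['image'],cv2.COLOR_RGB2GRAY)
roi=g[120:210,290:382]
m=(roi>185).astype(np.uint8);n,l,st,cc=cv2.connectedComponentsWithStats(m);print(st[1:][st[1:,4]>40])
big=cv2.resize(roi,None,fx=6,fy=6,interpolation=cv2.INTER_CUBIC)
cs=cv2.HoughCircles(big,cv2.HOUGH_GRADIENT,1,20,param1=80,param2=25,minRadius=140,maxRadius=250)
for x,y,r in cs[0][:6]:
    u,v=x/6+290-.4,y/6+120-.4;print(u,v,r/6,onz(d,u,v,.091))
L=[];R=[]
for v in range(20,230,10):
    row=g[v].astype(int);k=np.nonzero(row<30)[0]
    rr=np.nonzero(row[400:]>110)[0];R.append(onz(d,400+rr[0]-.5,v,.065)[:2])
    ll=np.nonzero(row[:240]>60)[0];L.append(onz(d,ll[-1]+.5,v,.065)[:2])
for q in(L,R):
    v=cv2.fitLine(np.array(q,np.float32),cv2.DIST_HUBER,0,.001,.001).ravel();print(v,np.degrees(np.arctan2(v[1],v[0])))
E
```

```text
[[   0    0   92   90 4874]]
335.35 165.18333 34.283333 [ 0.6183 -0.0713  0.091 ]
331.51666 163.51668 30.666666 [ 0.6173 -0.074   0.091 ]
335.51666 161.85 30.916666 [ 0.616  -0.0713  0.091 ]
336.35 169.01668 37.149998 [ 0.6209 -0.0705  0.091 ]
331.68335 167.18333 31.916666 [ 0.6198 -0.0737  0.091 ]
333.35 158.85 34.283333 [ 0.614  -0.0729  0.091 ]
[ 0.9992  0.0398  0.5988 -0.22  ] 2.2835715
[0.9994 0.0358 0.5836 0.0756] 2.0523574
```

```bash
python3 - <<'E'
from h import *
d=dict(np.load('pics/w5.npz'));im=d['image'][110:220,275:395,::-1];big=cv2.resize(im,None,fx=5,fy=5,interpolation=cv2.INTER_CUBIC);o=big.copy()
for r,c in((.024,(0,0,255)),(.019,(0,200,0))):
    P=np.array([proj(d,(.6183+r*np.cos(t),-.0713+r*np.sin(t),.091)) for t in np.linspace(0,6.28,60)])
    cv2.polylines(o,[np.int32((P-[275,110]+.5)*5)],True,c,1)
cv2.imwrite('pics/ov.png',o)
E
```

```text
(no output)
```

View pics/ov.png

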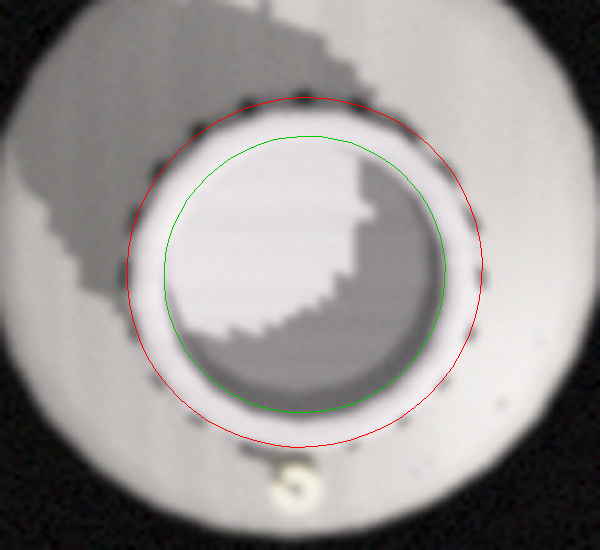

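Picture 7: overlay circles fit the ring to within about 0.5 mm. Corrected centre is (0.6187, -0.0716). I'm moving the cap over it.

Request:
play_rows(
  motion=[
    {"x": 0, "y": 0.004, "z": -0.012, "wx": 0.1, "wy": 0, "wz": 0, "jaw": 0},
    {"x": 0, "y": 0.004, "z": -0.012, "wx": 0, "wy": 0, "wz": 0, "jaw": 0},
    {"x": 0.015, "y": 0.004, "z": -0.0106, "wx": 0, "wy": 0, "wz": 0, "jaw": 0},
    {"x": 0.025, "y": 0, "z": 0, "wx": 0, "wy": 0, "wz": 0, "jaw": 0},
    {"x": 0.018, "y": 0, "z": 0, "wx": 0, "wy": 0, "wz": 0, "jaw": 0},
    {"x": 0, "y": 0, "z": 0, "wx": 0, "wy": 0, "wz": 0, "jaw": 0},
  ],
)

```text
time: 6.1
eef_pos: [0.6172, -0.0591, 0.1332]
ee_rot: [[0.002, -0.05, 0.999], [0.007, 0.999, 0.05], [-1.0, 0.007, 0.003]]
wrist_force: [-0.9, 0.3, -0.7]
width: 0.0519
```

Request:
play_rows(
  motion=[
    {"x": 0, "y": -0.013, "z": 0.0012, "wx": 0.7, "wy": 0.1, "wz": -0.4, "jaw": 0},
    {"x": 0, "y": 0, "z": 0, "wx": 0, "wy": 0, "wz": 0, "jaw": 0},
    {"x": 0, "y": 0, "z": 0, "wx": 0, "wy": 0, "wz": 0, "jaw": 0},
  ],
)

```text
time: 6.4
eef_pos: [0.6203, -0.0707, 0.1352]
ee_rot: [[0.003, -0.04, 0.999], [0.0, 0.999, 0.04], [-1.0, 0.0, 0.003]]
wrist_force: [-0.3, -0.0, -1.5]
width: 0.0521
```

Request:
play_rows(
  motion=[
    {"x": 0.005, "y": -0.0013, "z": -0.0013, "wx": 0.1, "wy": 0.15, "wz": 0, "jaw": 0},
    {"x": 0.003, "y": 0, "z": 0, "wx": 0, "wy": 0, "wz": 0, "jaw": 0},
    {"x": 0, "y": 0, "z": 0, "wx": 0, "wy": 0, "wz": 0, "jaw": 0},
  ],
)

```text
time: 6.7
eef_pos: [0.62, -0.0726, 0.1284]
ee_rot: [[0.003, -0.038, 0.999], [-0.0, 0.999, 0.038], [-1.0, -0.0, 0.003]]
wrist_force: [0.3, 0.4, -1.4]
width: 0.0519
```

```bash
python3 - <<'E'
from h import *
d=get('wrist','w6.png');s=ctrl.state();print(s['time'],s['eef_pos'],s['ee_rot'],s['width'])
z=s['eef_pos'][2];print(brass(d,z-.0105,200))
E
```

```text
6.75 [ 0.6201 -0.0726  0.1285] [[ 0.0035 -0.0376  0.9993]
 [-0.0002  0.9993  0.0376]
 [-1.     -0.0003  0.0035]] 0.05186722848370798
(((318.020751953125, 285.07415771484375), (109.8338851928711, 120.84632873535156), 91.04412078857422), array([ 0.6203, -0.0721,  0.118 ]))
```

Request:
play_rows(
  motion=[
    {"x": 0, "y": 0.0004, "z": -0.0016, "wx": 0, "wy": 0.2, "wz": 0, "jaw": 0},
    {"x": 0.004, "y": 0, "z": 0, "wx": 0, "wy": 0, "wz": 0, "jaw": 0},
    {"x": 0.004, "y": 0, "z": 0, "wx": 0, "wy": 0, "wz": 0, "jaw": 0},
    {"x": 0, "y": 0, "z": 0, "wx": 0, "wy": 0, "wz": 0, "jaw": 0},
  ],
)

```text
time: 7.15
eef_pos: [0.6183, -0.0721, 0.1199]
ee_rot: [[-0.0, -0.038, 0.999], [-0.0, 0.999, 0.038], [-1.0, -0.0, -0.0]]
wrist_force: [0.2, -0.8, -1.7]
width: 0.0519
```

Request:
play_rows(
  motion=[
    {"x": 0.003, "y": 0, "z": 0.0003, "wx": 0, "wy": 0, "wz": 0, "jaw": 0},
    {"x": 0.003, "y": 0, "z": 0, "wx": 0, "wy": 0, "wz": 0, "jaw": 0},
    {"x": 0, "y": 0, "z": 0, "wx": 0, "wy": 0, "wz": 0, "jaw": 0},
  ],
)

```text
time: 7.45
eef_pos: [0.6185, -0.072, 0.1131]
ee_rot: [[-0.001, -0.038, 0.999], [-0.0, 0.999, 0.038], [-1.0, -0.0, -0.001]]
wrist_force: [0.2, -0.6, -1.3]
width: 0.0518
```

No contact, so the spigot is entering the ring. Continuing down.

Request:
play_rows(
  motion=[
    {"x": 0.003, "y": 0, "z": 0, "wx": 0, "wy": 0, "wz": 0, "jaw": 0},
    {"x": 0.002, "y": 0, "z": 0, "wx": 0, "wy": 0, "wz": 0, "jaw": 0},
    {"x": 0, "y": 0, "z": 0, "wx": 0, "wy": 0, "wz": 0, "jaw": 0},
  ],
)

```text
time: 7.75
eef_pos: [0.6186, -0.072, 0.1076]
ee_rot: [[-0.001, -0.038, 0.999], [-0.0, 0.999, 0.038], [-1.0, -0.0, -0.001]]
wrist_force: [0.2, -0.4, -0.7]
width: 0.0521
```

Request:
play_rows(
  motion=[
    {"x": 0.001, "y": 0, "z": 0, "wx": 0, "wy": 0, "wz": 0, "jaw": 0},
    {"x": 0, "y": 0, "z": 0, "wx": 0, "wy": 0, "wz": 0, "jaw": 0.75},
    {"x": 0, "y": 0, "z": 0, "wx": 0, "wy": 0, "wz": 0, "jaw": 0.9},
    {"x": 0, "y": 0, "z": 0, "wx": 0, "wy": 0, "wz": 0, "jaw": 0.9},
    {"x": 0, "y": 0, "z": 0, "wx": 0, "wy": 0, "wz": 0, "jaw": 0.9},
    {"x": -0.01, "y": 0, "z": 0, "wx": 0, "wy": 0, "wz": 0, "jaw": 0.9},
    {"x": -0.03, "y": 0, "z": 0, "wx": 0, "wy": 0, "wz": 0, "jaw": 0.9},
    {"x": -0.03, "y": 0, "z": 0, "wx": 0, "wy": 0, "wz": 0, "jaw": 0.9},
    {"x": -0.01, "y": 0, "z": 0, "wx": 0, "wy": 0, "wz": 0, "jaw": 0.9},
    {"x": 0, "y": 0, "z": 0, "wx": 0, "wy": 0, "wz": 0, "jaw": 0.9},
  ],
)

```text
time: 8.75
eef_pos: [0.6191, -0.0721, 0.1917]
ee_rot: [[0.001, -0.038, 0.999], [-0.0, 0.999, 0.038], [-1.0, -0.0, 0.001]]
wrist_force: [0.3, 0.0, -0.0]
width: 0.0772
```

```bash
python3 - <<'E'
from h import *
d=get('wrist','w7.png');s=ctrl.state();print(s['time'],s['eef_pos'],s['ee_rot'],s['width'],s['joints'])
print(brass(d,.0965,0,300))
dk=dict(np.load('pics/w4.npz')); im=dk['image']; 
# knob line close view
V=im.max(2);w=np.zeros(V.shape,np.uint8);w[40:105,440:520]=(V[40:105,440:520]>130)
n,l,st,cc=cv2.connectedComponentsWithStats(w);print(st[1:])
i=1+np.argmax(st[1:,4]*(st[1:,4]<600));ys,xs=np.nonzero(l==i)
P=np.array([onz(dk,u,v,.031)[:2] for u,v in zip(xs,ys)],np.float32)
v=cv2.fitLine(P,cv2.DIST_L2,0,.01,.01).ravel();print('line',v,np.degrees(np.arctan2(v[1],v[0])),P.min(0),P.max(0))
a=im[0:110,400:550];b=d['image'][130:330,220:420]
cv2.imwrite('pics/v8.png',np.hstack([cv2.resize(a,(400,293))[:293],cv2.resize(b,(293,293))])[:,:,::-1])
E
```

```text
8.8 [ 0.6189 -0.0722  0.191 ] [[ 0.0001 -0.0375  0.9993]
 [-0.0002  0.9993  0.0375]
 [-1.     -0.0002  0.0001]] 0.07651800536624066 [-2.7241 27.9424  8.3927 99.3637 -4.8952 53.0433 99.8006]
(((318.0492858886719, 216.2749481201172), (74.32238006591797, 75.55511474609375), 95.8373794555664), array([ 0.6186, -0.0717,  0.0965]))
[[469  50  30  44 294]
 [467  78  53  27 473]
 [440 101  11   4  24]]
line [ 0.3711 -0.9286  0.4745  0.3369] -68.21642 [0.4686 0.3244] [0.4772 0.3418]
```

View pics/v8.png

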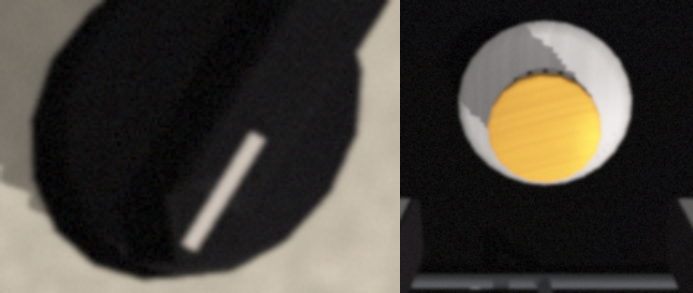

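Picture 8: left, the knob's white line is sharp. Right, the cap is seated concentric in the burner at measured (0.6186, -0.0717). On to the knob.

Request:
play_rows(
  motion=[
    {"x": 0, "y": 0.03, "z": -0.01, "wx": 0, "wy": 0, "wz": 0, "jaw": 0.6},
    {"x": 0, "y": 0.04, "z": -0.0125, "wx": 0, "wy": 0, "wz": 0, "jaw": 0.6},
    {"x": 0, "y": 0.04, "z": -0.0125, "wx": 0, "wy": 0, "wz": 0, "jaw": 0.6},
    {"x": 0, "y": 0.04, "z": -0.0125, "wx": 0, "wy": 0, "wz": 0, "jaw": 0.6},
    {"x": 0, "y": 0.04, "z": -0.0125, "wx": 0, "wy": 0, "wz": 0, "jaw": 0.6},
    {"x": 0, "y": 0.04, "z": -0.0125, "wx": 0, "wy": 0, "wz": 0, "jaw": 0.6},
    {"x": 0, "y": 0.04, "z": -0.0125, "wx": 0, "wy": 0, "wz": 0, "jaw": 0.6},
    {"x": 0, "y": 0.04, "z": -0.0125, "wx": 0, "wy": 0, "wz": 0, "jaw": 0.6},
    {"x": 0, "y": 0.04, "z": -0.0125, "wx": 0, "wy": 0, "wz": 0, "jaw": 0.6},
    {"x": 0, "y": 0.04, "z": -0.0125, "wx": 0, "wy": 0, "wz": 0, "jaw": 0.6},
    {"x": 0, "y": 0, "z": 0, "wx": 7, "wy": 0, "wz": 0, "jaw": 0.6},
    {"x": 0, "y": 0, "z": 0, "wx": 7, "wy": 0, "wz": 0, "jaw": 0.6},
    {"x": 0, "y": 0, "z": 0, "wx": 7, "wy": 0, "wz": 0, "jaw": 0.6},
    {"x": 0, "y": 0, "z": 0, "wx": 7, "wy": 0, "wz": 0, "jaw": 0.6},
    {"x": 0, "y": 0, "z": 0, "wx": 0, "wy": 0, "wz": 0, "jaw": 0.6},
    {"x": 0, "y": 0, "z": 0, "wx": 0, "wy": 0, "wz": 0, "jaw": 0.6},
  ],
)

```text
time: 10.4
eef_pos: [0.4648, 0.3237, 0.1668]
ee_rot: [[-0.031, 0.449, 0.893], [-0.017, 0.893, -0.45], [-0.999, -0.029, -0.02]]
wrist_force: [-0.8, -0.1, 0.9]
width: 0.0514
```

```bash
cat >> h.py <<'E'
def knob(d,guess,zb=0.,r=30):
    u,v=proj(d,guess).astype(int);V=d['image'].max(2);m=np.zeros(V.shape,np.uint8)
    a,b=max(v-r,0),max(u-r,0);m[a:v+r,b:u+r]=V[a:v+r,b:u+r]<55
    n,l,st,cc=cv2.connectedComponentsWithStats(m);i=1+np.argmax(st[1:,4])
    cn=max(cv2.findContours((l==i).astype(np.uint8),0,1)[0],key=cv2.contourArea)
    h=np.zeros_like(m);cv2.fillConvexPoly(h,cv2.convexHull(cn),1);h=cv2.erode(h,np.ones((5,5)))
    n,l,st2,c2=cv2.connectedComponentsWithStats(h*(V>95).astype(np.uint8));j=1+np.argmax(st2[1:,4])
    ys,xs=np.nonzero(l==j)
    P=np.array([onz(d,x,y,zb+.031)[:2] for x,y in zip(xs,ys)],np.float32)
    f=cv2.fitLine(P,cv2.DIST_L2,0,.001,.001).ravel();e=cv2.fitEllipse(cv2.convexHull(cn))
    p=(P-f[2:])@f[:2]
    print('body',st[i],e,onz(d,*e[0],zb+.012));print('line n',len(xs),'mid',f[2:],'ang',np.degrees(np.arctan2(f[1],f[0])),'ends',f[2:]+p.min()*f[:2],f[2:]+p.max()*f[:2])
E
python3 - <<'E'
from h import *
d=get('wrist','w8.png');s=ctrl.state();print(s['time'],s['eef_pos'],s['ee_rot'],s['width'],s['joints'])
print(proj(d,(.4565,.331,.015)))
knob(d,(.4565,.331,.015),0,45)
E
```

```text
10.45 [0.4647 0.3236 0.1667] [[-0.031   0.4494  0.8928]
 [-0.0175  0.8928 -0.4501]
 [-0.9994 -0.0296 -0.0198]] 0.0512424569488611 [-44.5486  25.6424   8.2275 106.9676  -5.0093  49.757   29.5127]
[326.2253 184.5675]
body [ 305  158   46   51 1706] ((327.5576171875, 182.30628967285156), (45.893463134765625, 49.24474334716797), 179.542236328125) [0.4559 0.3325 0.012 ]
line n 33 mid [0.465  0.3285] ang -26.144674 ends [0.4612 0.3304] [0.4689 0.3266]
```

Request:
play_rows(
  motion=[
    {"x": 0.01, "y": 0.0042, "z": -0.0119, "wx": -0.6, "wy": -1.1, "wz": 1.7, "jaw": 0.55},
    {"x": 0.02, "y": 0, "z": 0, "wx": 0, "wy": 0, "wz": 0, "jaw": 0.55},
    {"x": 0.02, "y": 0, "z": 0, "wx": 0, "wy": 0, "wz": 0, "jaw": 0.55},
    {"x": 0.01, "y": 0, "z": 0, "wx": 0, "wy": 0, "wz": 0, "jaw": 0.55},
    {"x": 0, "y": 0, "z": 0, "wx": 0, "wy": 0, "wz": 0, "jaw": 0.55},
    {"x": 0, "y": 0, "z": 0, "wx": 0, "wy": 0, "wz": 0, "jaw": 0.55},
  ],
)

```text
time: 11.05
eef_pos: [0.4564, 0.3322, 0.1048]
ee_rot: [[0.001, 0.433, 0.901], [0.002, 0.901, -0.433], [-1.0, 0.002, -0.0]]
wrist_force: [0.2, 0.1, -0.2]
width: 0.0468
```

```bash
cat >> h.py <<'E'
def corr(target,yaw):
    s=ctrl.state();R=s['ee_rot'];y=np.radians(yaw)
    from scipy.spatial.transform import Rotation as Q
    G=np.c_[[0,0,-1],[-np.sin(y),np.cos(y),0],[np.cos(y),np.sin(y),0]]
    print('t',s['time'],'pos',s['eef_pos'],'F',s['wrist_force'],'w',s['width'],'yaw',np.degrees(np.arctan2(R[1,2],R[0,2])))
    print('shift mm',1e3*R.T@(np.array(target)-s['eef_pos']),'turn',np.degrees(Q.from_matrix(R.T@G).as_rotvec()))
E
python3 - <<'E'
from h import *
d=get('wrist','w9.png')
knob(d,(.456,.3327,.015),0,70)
corr((.456,.3327,.039),-26.1)
E
```

```text
body [ 289  187   58   68 2747] ((317.44464111328125, 218.45823669433594), (56.9580192565918, 65.90777587890625), 0.17160597443580627) [0.4564 0.3323 0.012 ]
line n 63 mid [0.4658 0.3284] ang -23.418955 ends [0.4613 0.3304] [0.4705 0.3264]
t 11.1 pos [0.4565 0.3322 0.105 ] F [ 0.1315  0.0073 -0.2188] w 0.04681651042398052 yaw -25.673953909159493
shift mm [65.9692  0.0747 -0.6453] turn [ 0.426  -0.0088 -0.1443]
```

Request:
play_rows(
  motion=[
    {"x": 0.025, "y": 0, "z": -0.0006, "wx": 0, "wy": 0, "wz": -0.1, "jaw": 0.5},
    {"x": 0.025, "y": 0, "z": 0, "wx": 0, "wy": 0, "wz": 0, "jaw": 0.5},
    {"x": 0.008, "y": 0, "z": 0, "wx": 0, "wy": 0, "wz": 0, "jaw": 0.5},
    {"x": 0, "y": 0, "z": 0, "wx": 0, "wy": 0, "wz": 0, "jaw": 0.5},
    {"x": 0, "y": 0, "z": 0, "wx": 0, "wy": 0, "wz": 0, "jaw": 0.5},
  ],
)

```text
time: 11.6
eef_pos: [0.4599, 0.335, 0.0508]
ee_rot: [[0.008, 0.433, 0.901], [0.007, 0.901, -0.433], [-1.0, 0.01, 0.004]]
wrist_force: [0.7, 0.3, 0.8]
width: 0.0431
```

```bash
python3 - <<'E'
from h import *
corr((.4563,.3325,.039),-25.8)
E
```

```text
t 11.6 pos [0.4599 0.335  0.0508] F [0.6514 0.2965 0.7914] w 0.04313570207224242 yaw -25.66022272304449
shift mm [11.7341 -3.8969 -2.2532] turn [ 0.1409  0.2246 -0.5626]
```

Request:
play_rows(
  motion=[
    {"x": 0.004, "y": -0.0038, "z": -0.0022, "wx": 0.1, "wy": 0.2, "wz": -0.55, "jaw": 0.5},
    {"x": 0.004, "y": 0, "z": 0, "wx": 0, "wy": 0, "wz": 0, "jaw": 0.5},
    {"x": 0.002, "y": 0, "z": 0, "wx": 0, "wy": 0, "wz": 0, "jaw": 0.5},
    {"x": 0, "y": 0, "z": 0, "wx": 0, "wy": 0, "wz": 0, "jaw": 0.5},
  ],
)

```text
time: 12.0
eef_pos: [0.4575, 0.3335, 0.0431]
ee_rot: [[0.004, 0.435, 0.901], [0.003, 0.901, -0.435], [-1.0, 0.004, 0.002]]
wrist_force: [0.2, -0.4, -0.9]
width: 0.0427
```

```bash
python3 - <<'E'
from h import *
corr((.4563,.3325,.039),-25.8)
E
```

```text
t 12.0 pos [0.4575 0.3335 0.0431] F [ 0.2429 -0.3506 -0.9233] w 0.04266898754449108 yaw -25.757629070558643
shift mm [ 4.08   -1.4886 -0.6653] turn [ 0.0426  0.1237 -0.2327]
```

Request:
play_rows(
  motion=[
    {"x": 0.003, "y": -0.0015, "z": -0.0006, "wx": 0, "wy": 0.12, "wz": -0.23, "jaw": 0.5},
    {"x": 0.001, "y": 0, "z": 0, "wx": 0, "wy": 0, "wz": 0, "jaw": 0.5},
    {"x": 0, "y": 0, "z": 0, "wx": 0, "wy": 0, "wz": 0, "jaw": 0},
    {"x": 0, "y": 0, "z": 0, "wx": 0, "wy": 0, "wz": 0, "jaw": 0},
    {"x": 0, "y": 0, "z": 0, "wx": 0, "wy": 0, "wz": 0, "jaw": 0},
    {"x": 0, "y": 0, "z": 0, "wx": 0, "wy": 0, "wz": 0, "jaw": 0},
    {"x": 0, "y": 0, "z": 0, "wx": 0, "wy": 0, "wz": 0, "jaw": 0},
    {"x": 0, "y": 0, "z": 0, "wx": 0, "wy": 0, "wz": 0, "jaw": 0},
  ],
  squeeze=60,
)

```text
time: 12.8
eef_pos: [0.4566, 0.3326, 0.0391]
ee_rot: [[0.0, 0.435, 0.901], [0.0, 0.901, -0.435], [-1.0, 0.0, 0.0]]
wrist_force: [0.4, -0.4, -0.3]
width: 0.0105
```

```bash
python3 - <<'E'
from h import *
corr((.4563,.3325,.039),-25.8)
d=get('wrist','w10.png');b=d['image'][180:380,180:460,::-1];cv2.imwrite('pics/v9.png',cv2.resize(b,(700,500),interpolation=cv2.INTER_CUBIC))
E
```

```text
t 12.8 pos [0.4566 0.3326 0.0391] F [ 0.3541 -0.4478 -0.3022] w 0.010546825478213655 yaw -25.75966713325961
shift mm [ 0.1263 -0.1657 -0.2164] turn [ 0.0403  0.0127 -0.0233]
```

View pics/v9.png

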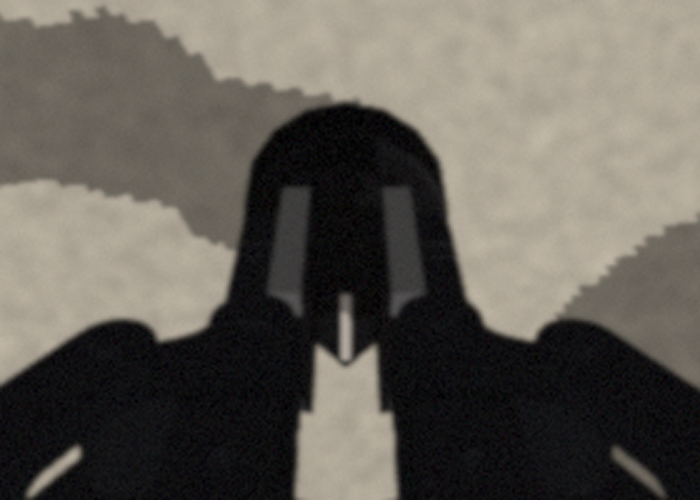

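Picture 9: the grip is held square between the pads, and the nose and white line point along tool +z (tip at full-frame (318,326)). Now I'll compute the knob's axis offset along tool z.

```bash
python3 - <<'E'
from h import *
d=dict(np.load('pics/w10.npz'));s=ctrl.state();R=s['ee_rot'];t=s['eef_pos']
g=d['image'].max(2).astype(int)
print(g[215:226,318],g[318:332,318])
for v in(325,326,327):print('tip',v,R.T@(onz(d,318,v,.031)-t)*1e3-[0,0,20])
for v in(220,221,222):print('rear',v,[(R.T@(onz(d,318,v,z)-t)*1e3+[0,0,21])[2] for z in(.0,.015)])
E
```

```text
[174 173 174 173 155 114  64  27   7   5  12] [174 173 171 175 170 150 106  79 119 159 176 176 178 176]
tip 325 [8.1087 0.298  0.1544]
tip 326 [8.1088 0.2983 0.7196]
tip 327 [8.1089 0.2986 1.2862]
rear 220 [np.float64(0.740095789133747), np.float64(-5.236254816416807)]
rear 221 [np.float64(1.2956082628504362), np.float64(-4.732867506143691)]
rear 222 [np.float64(1.852285657671331), np.float64(-4.2284245823083)]
```

Request:
play_rows(
  motion=[
    {"x": -0.02, "y": 0, "z": 0, "wx": 0, "wy": 0, "wz": 0, "jaw": 0},
    {"x": -0.04, "y": 0, "z": 0, "wx": 0, "wy": 0, "wz": 0, "jaw": 0},
    {"x": -0.04, "y": 0, "z": 0, "wx": 0, "wy": 0, "wz": 0, "jaw": 0},
    {"x": -0.03, "y": 0, "z": 0, "wx": -7, "wy": 0, "wz": 0, "jaw": 0},
    {"x": -0.02, "y": 0, "z": 0, "wx": -7, "wy": 0, "wz": 0, "jaw": 0},
    {"x": 0, "y": 0, "z": 0, "wx": -7, "wy": 0, "wz": 0, "jaw": 0},
    {"x": 0, "y": 0, "z": 0, "wx": -7, "wy": 0, "wz": 0, "jaw": 0},
    {"x": 0, "y": 0, "z": 0, "wx": 0, "wy": 0, "wz": 0, "jaw": 0},
  ],
)

```text
time: 13.65
eef_pos: [0.4558, 0.332, 0.1947]
ee_rot: [[-0.001, -0.058, 0.998], [-0.002, 0.998, 0.058], [-1.0, -0.002, -0.001]]
wrist_force: [0.0, -0.3, -0.2]
width: 0.0104
```

```bash
python3 - <<'E'
from h import *
corr((.50,-.002,.19),2.1)
E
```

```text
t 13.65 pos [0.4558 0.332  0.1947] F [ 0.0137 -0.3132 -0.1514] w 0.010354093948164956 yaw 3.300635302483643
shift mm [   5.237  -336.0243   24.896 ] turn [ 1.2007 -0.0346  0.0926]
```

Request:
play_rows(
  motion=[
    {"x": 0, "y": -0.025, "z": 0.0025, "wx": 1.2, "wy": 0, "wz": 0.1, "jaw": 0},
    {"x": 0, "y": -0.035, "z": 0.0025, "wx": 0, "wy": 0, "wz": 0, "jaw": 0},
    {"x": 0, "y": -0.035, "z": 0.0025, "wx": 0, "wy": 0, "wz": 0, "jaw": 0},
    {"x": 0, "y": -0.035, "z": 0.0025, "wx": 0, "wy": 0, "wz": 0, "jaw": 0},
    {"x": 0, "y": -0.035, "z": 0.0025, "wx": 0, "wy": 0, "wz": 0, "jaw": 0},
    {"x": 0, "y": -0.035, "z": 0.0025, "wx": 0, "wy": 0, "wz": 0, "jaw": 0},
    {"x": 0, "y": -0.035, "z": 0.0025, "wx": 0, "wy": 0, "wz": 0, "jaw": 0},
    {"x": 0, "y": -0.035, "z": 0.0025, "wx": 0, "wy": 0, "wz": 0, "jaw": 0},
    {"x": 0, "y": -0.035, "z": 0.0025, "wx": 0, "wy": 0, "wz": 0, "jaw": 0},
    {"x": 0, "y": -0.025, "z": 0.0025, "wx": 0, "wy": 0, "wz": 0, "jaw": 0},
    {"x": 0, "y": -0.005, "z": 0, "wx": 0, "wy": 0, "wz": 0, "jaw": 0},
    {"x": 0, "y": 0, "z": 0, "wx": 0, "wy": 0, "wz": 0, "jaw": 0},
    {"x": 0, "y": 0, "z": 0, "wx": 0, "wy": 0, "wz": 0, "jaw": 0},
  ],
)

```text
time: 14.95
eef_pos: [0.4868, -0.0134, 0.1907]
ee_rot: [[-0.007, 0.002, 1.0], [0.001, 1.0, -0.002], [-1.0, 0.001, -0.007]]
wrist_force: [-1.1, 0.3, -0.5]
width: 0.0101
```

```bash
python3 - <<'E'
from h import *
corr((.467,-.002,.19),2.1)
d=get('wrist','w11.png');u,v=proj(d,(.467,-.002,.087));print(u,v)
b=d['image'][100:360,180:520,::-1];cv2.imwrite('pics/v10.png',cv2.resize(b,(780,596),interpolation=cv2.INTER_CUBIC))
E
```

```text
t 14.95 pos [ 0.4868 -0.0134  0.1907] F [-1.0989  0.2964 -0.4648] w 0.010132636512774146 yaw -0.08866642778065695
shift mm [  0.8215  11.333  -19.859 ] turn [-2.1888 -0.3827 -0.0573]
333.38915906644985 186.9785489577717
```

View pics/v10.png

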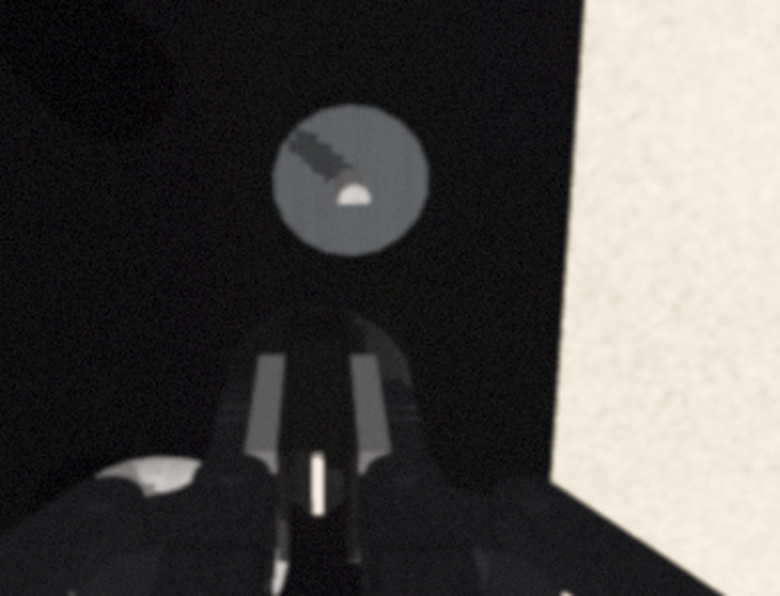

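Picture 10: the stem's bright D top is at crop (354,194), with its flat on the lower (+x) side. The knob is held with its nose at +x.

```bash
cat >> h.py <<'E'
def stem(d,guess=(.467,-.002,.087),thr=150):
    u,v=proj(d,guess).astype(int);V=d['image'].min(2).astype(int);a,b=v-40,u-40
    W=cv2.resize(V[a:v+41,b:u+41].astype(np.uint8),None,fx=8,fy=8,interpolation=cv2.INTER_CUBIC)
    n,l,st,cc=cv2.connectedComponentsWithStats((W>thr).astype(np.uint8));st=st[1:];i=np.argmax(st[:,4]);x,y,w,h,ar=st[i]
    f=lambda X,Y:((X+.5)/8-.5+b,(Y+.5)/8-.5+a)
    mid=x+(w-1)/2
    P=[onz(d,*f(*q),.087) for q in((x-.5,y+h-1),(x+w-.5,y+h-1),(mid,y-.5),(mid,y+h-.5))]
    print('stem px',f(x,y),w/8,h/8,'L',P[0],'R',P[1],'back',P[2],'flat',P[3]);return P
E
python3 - <<'E'
from h import *
d=dict(np.load('pics/w11.npz'))
for t in(120,150,180):stem(d,thr=t)
im=d['image'];u,v=330,180
roi=np.zeros(im.shape[:2],np.uint8);V=im.max(2);roi[130:225,285:380]=((V[130:225,285:380]>60))
cn=max(cv2.findContours(roi,0,1)[0],key=cv2.contourArea);e=cv2.fitEllipse(cn);print(e,onz(d,*e[0],.065),onz(d,*e[0],.067))
E
```

```text
stem px (np.float64(326.1875), np.float64(179.4375)) 15.625 10.125 L [ 0.4688 -0.0071  0.087 ] R [0.4688 0.0039 0.087 ] back [ 0.4615 -0.0017  0.087 ] flat [ 0.4688 -0.0016  0.087 ]
stem px (np.float64(327.1875), np.float64(180.3125)) 13.75 8.5 L [ 0.4682 -0.0064  0.087 ] R [0.4683 0.0033 0.087 ] back [ 0.4621 -0.0016  0.087 ] flat [ 0.4683 -0.0016  0.087 ]
stem px (np.float64(328.1875), np.float64(181.3125)) 11.75 6.75 L [ 0.4677 -0.0057  0.087 ] R [0.4677 0.0026 0.087 ] back [ 0.4629 -0.0016  0.087 ] flat [ 0.4677 -0.0016  0.087 ]
((332.4656677246094, 178.1622314453125), (64.45247650146484, 66.93598175048828), 76.38199615478516) [ 0.4662 -0.0017  0.065 ] [ 0.4657 -0.0018  0.067 ]
```

Request:
play_rows(
  motion=[
    {"x": 0, "y": 0.0115, "z": -0.0207, "wx": -2.2, "wy": -0.4, "wz": 0, "jaw": 0},
    {"x": 0, "y": 0, "z": 0, "wx": 0, "wy": 0, "wz": 0, "jaw": 0},
    {"x": 0.015, "y": 0, "z": 0, "wx": 0, "wy": 0, "wz": 0, "jaw": 0},
    {"x": 0.015, "y": 0, "z": 0, "wx": 0, "wy": 0, "wz": 0, "jaw": 0},
    {"x": 0, "y": 0, "z": 0, "wx": 0, "wy": 0, "wz": 0, "jaw": 0},
    {"x": 0, "y": 0, "z": 0, "wx": 0, "wy": 0, "wz": 0, "jaw": 0},
  ],
)

```text
time: 15.6
eef_pos: [0.4668, 0.0067, 0.1608]
ee_rot: [[0.003, -0.049, 0.999], [0.003, 0.999, 0.049], [-1.0, 0.003, 0.003]]
wrist_force: [0.1, -0.1, -0.9]
width: 0.0102
```

```bash
python3 - <<'E'
from h import *
corr((.4661,-.0019,.135),2.1)
E
```

```text
t 15.6 pos [0.4668 0.0067 0.1608] F [ 0.0846 -0.1349 -0.9399] w 0.01021067887789824 yaw 2.78755782192289
shift mm [25.7203 -8.6589 -1.2157] turn [ 0.6878  0.1557 -0.1936]
```

Request:
play_rows(
  motion=[
    {"x": 0.01, "y": -0.0087, "z": -0.0012, "wx": 0.7, "wy": 0.15, "wz": -0.2, "jaw": 0},
    {"x": 0.008, "y": 0, "z": 0, "wx": 0, "wy": 0, "wz": 0, "jaw": 0},
    {"x": 0, "y": 0, "z": 0, "wx": 0, "wy": 0, "wz": 0, "jaw": 0},
    {"x": 0, "y": 0, "z": 0, "wx": 0, "wy": 0, "wz": 0, "jaw": 0},
  ],
)

```text
time: 16.0
eef_pos: [0.4672, -0.0024, 0.1424]
ee_rot: [[0.002, -0.035, 0.999], [-0.0, 0.999, 0.035], [-1.0, -0.0, 0.002]]
wrist_force: [-0.5, -0.2, 1.1]
width: 0.0102
```

```bash
python3 - <<'E'
from h import *
corr((.4661,-.0019,.130),2.1)
E
```

```text
t 16.0 pos [ 0.4672 -0.0024  0.1424] F [-0.5101 -0.1824  1.0682] w 0.010240265184794055 yaw 2.034358421209572
shift mm [12.4052  0.494  -1.0805] turn [-0.0657  0.1198  0.0184]
```

Request:
play_rows(
  motion=[
    {"x": 0.005, "y": 0.0004, "z": -0.001, "wx": 0, "wy": 0.1, "wz": 0, "jaw": 0},
    {"x": 0.004, "y": 0, "z": 0, "wx": 0, "wy": 0, "wz": 0, "jaw": 0},
    {"x": 0, "y": 0, "z": 0, "wx": 0, "wy": 0, "wz": 0, "jaw": 0},
    {"x": 0, "y": 0, "z": 0, "wx": 0, "wy": 0, "wz": 0, "jaw": 0},
  ],
)

```text
time: 16.4
eef_pos: [0.4663, -0.0019, 0.1329]
ee_rot: [[0.001, -0.035, 0.999], [-0.0, 0.999, 0.035], [-1.0, -0.0, 0.001]]
wrist_force: [0.2, -0.3, -0.3]
width: 0.0104
```

```bash
python3 - <<'E'
from h import *
corr((.4661,-.0019,.126),2.1)
E
```

```text
t 16.4 pos [ 0.4663 -0.0019  0.1329] F [ 0.181  -0.2776 -0.2993] w 0.010436234472667663 yaw 2.0233236297560517
shift mm [ 6.925   0.0373 -0.2108] turn [-0.0767  0.0449  0.008 ]
```

Very near the target. Lowering gently while watching the force.

Request:
play_rows(
  motion=[
    {"x": 0.003, "y": 0, "z": -0.0002, "wx": 0, "wy": 0, "wz": 0, "jaw": 0},
    {"x": 0.003, "y": 0, "z": 0, "wx": 0, "wy": 0, "wz": 0, "jaw": 0},
    {"x": 0.002, "y": 0, "z": 0, "wx": 0, "wy": 0, "wz": 0, "jaw": 0},
    {"x": 0.002, "y": 0, "z": 0, "wx": 0, "wy": 0, "wz": 0, "jaw": 0},
  ],
)

```text
time: 16.8
eef_pos: [0.4663, -0.0019, 0.1226]
ee_rot: [[0.001, -0.035, 0.999], [-0.0, 0.999, 0.035], [-1.0, -0.0, 0.001]]
wrist_force: [0.0, -0.8, 1.0]
width: 0.0105
```

```bash
python3 - <<'E'
from h import *
corr((.4661,-.0019,.112),2.1)
E
```

```text
t 16.8 pos [ 0.4663 -0.0019  0.1226] F [ 0.0293 -0.8458  0.9745] w 0.0105011801280809 yaw 2.0331420437565293
shift mm [10.5508  0.0573 -0.211 ] turn [-0.0669  0.0822  0.0092]
```

Request:
play_rows(
  motion=[
    {"x": 0.003, "y": 0, "z": 0, "wx": 0, "wy": 0, "wz": 0, "jaw": 0},
    {"x": 0.003, "y": 0, "z": 0, "wx": 0, "wy": 0, "wz": 0, "jaw": 0},
    {"x": 0.002, "y": 0, "z": 0, "wx": 0, "wy": 0, "wz": 0, "jaw": 0},
  ],
)

```text
time: 17.1
eef_pos: [0.4662, -0.002, 0.1137]
ee_rot: [[0.001, -0.035, 0.999], [-0.0, 0.999, 0.035], [-1.0, -0.0, 0.001]]
wrist_force: [-1.0, 0.7, -0.6]
width: 0.0105
```

```bash
python3 - <<'E'
from h import *
corr((.4661,-.0019,.112),2.1)
E
```

```text
t 17.1 pos [ 0.4662 -0.002   0.1137] F [-1.0185  0.7079 -0.5566] w 0.01053937331409733 yaw 2.0249022183197067
shift mm [ 1.7269  0.113  -0.0892] turn [-0.0751  0.0678  0.0109]
```

Free fit almost to the home depth. Now home, then press with a firmer grip.

Request:
play_rows(
  motion=[
    {"x": 0.002, "y": 0, "z": 0, "wx": 0, "wy": 0, "wz": 0, "jaw": 0},
    {"x": 0.002, "y": 0, "z": 0, "wx": 0, "wy": 0, "wz": 0, "jaw": 0},
    {"x": 0.002, "y": 0, "z": 0, "wx": 0, "wy": 0, "wz": 0, "jaw": 0},
    {"x": 0.002, "y": 0, "z": 0, "wx": 0, "wy": 0, "wz": 0, "jaw": 0},
  ],
  squeeze=90,
)

```text
time: 17.5
eef_pos: [0.4664, -0.002, 0.1067]
ee_rot: [[0.001, -0.035, 0.999], [0.0, 0.999, 0.035], [-1.0, 0.0, 0.001]]
wrist_force: [-7.0, -0.0, 26.0]
width: 0.009
```

```bash
python3 - <<'E'
from h import *
corr((.4661,-.0019,.107),2.1)
E
```

```text
t 17.5 pos [ 0.4664 -0.002   0.1067] F [-6.9572 -0.0207 25.9784] w 0.008978290973108826 yaw 2.0198364733380614
shift mm [-0.3199  0.1481 -0.3142] turn [-0.0802  0.0484 -0.0153]
```

At 0.1067 the force has jumped to 26 N, so the stem is on its stop as expected. I'll check that it holds and look at the scene.

```bash
python3 - <<'E'
from h import *
d=get('wrist','w12.png');t=get('top','t2.png');sc=get('scene','s2.png')
corr((.4661,-.0019,.107),2.1)
t0=dict(np.load('pics/top0.npz'))
f=lambda im,x0,y0,w,h,W,H:cv2.resize(im[y0:y0+h,x0:x0+w],(W,H),interpolation=cv2.INTER_CUBIC)
cv2.imwrite('pics/v11.png',np.vstack([np.hstack([f(d['image'],180,180,280,200,400,286),f(sc['image'],180,150,200,143,400,286)]),np.hstack([f(t['image'],120,50,420,300,400,286),f(sc['image'],180,100,320,229,400,286)])])[:,:,::-1])
E
```

```text
t 17.65 pos [ 0.4663 -0.002   0.1069] F [-3.4027 -1.3151 13.1632] w 0.009476674507738207 yaw 2.0159084027479484
shift mm [-0.1264  0.1403 -0.2449] turn [-0.0841  0.0491 -0.0211]
```

View pics/v11.png

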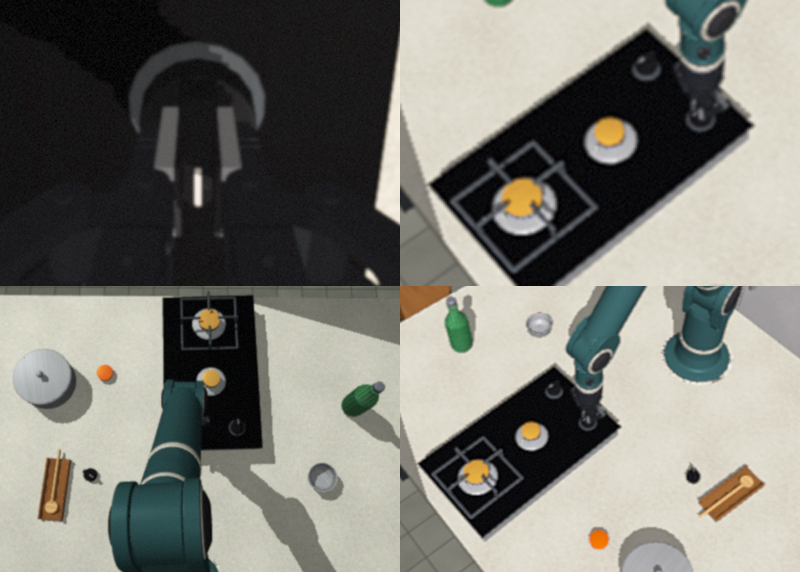

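Picture 11: cap level on the front burner, knob held on the stem, bystanders in place. The force eased from 26 to 13 N after the row ended, so I'll press a bit more and watch whether it settles.

Request:
play_rows(
  motion=[
    {"x": 0.002, "y": 0, "z": 0, "wx": 0, "wy": 0, "wz": 0, "jaw": 0},
    {"x": 0.002, "y": 0, "z": 0, "wx": 0, "wy": 0, "wz": 0, "jaw": 0},
    {"x": 0.003, "y": 0, "z": 0, "wx": 0, "wy": 0, "wz": 0, "jaw": 0},
  ],
)

```text
time: 17.95
eef_pos: [0.4666, -0.0021, 0.1063]
ee_rot: [[-0.0, -0.035, 0.999], [0.003, 0.999, 0.035], [-1.0, 0.003, -0.0]]
wrist_force: [-12.7, -1.0, 43.6]
width: 0.0094
```

```bash
python3 - <<'E'
from h import *
for i in range(20):
    s=ctrl.state()
    if i%2==0:print(s['time'],s['eef_pos'],s['wrist_force'],s['width'])
    imaging.get_image('wrist')
E
```

```text
17.95 [ 0.4666 -0.0021  0.1063] [-12.6597  -0.9806  43.5742] 0.009367510210176885
18.05 [ 0.4666 -0.0021  0.1064] [-10.3006  -1.2311  35.843 ] 0.009300413022372205
18.15 [ 0.4666 -0.0021  0.1064] [-11.266   -1.2856  35.0378] 0.008962715968557852
18.25 [ 0.4666 -0.0021  0.1064] [-11.4323  -0.1222  36.3737] 0.009454876453886946
18.35 [ 0.4666 -0.0021  0.1064] [-10.8482  -0.6544  35.9676] 0.009315743151149707
18.45 [ 0.4666 -0.0021  0.1063] [-9.8751 -0.4075 35.0752] 0.00915236190051722
18.55 [ 0.4666 -0.0021  0.1064] [-10.981   -0.0486  35.3615] 0.009438293339617333
18.65 [ 0.4666 -0.0021  0.1064] [-10.7486  -0.7381  33.9366] 0.009105356582051258
18.75 [ 0.4666 -0.0021  0.1064] [-10.659   -0.9141  35.6746] 0.009086051522274874
18.85 [ 0.4666 -0.0021  0.1063] [-10.9446  -1.7719  35.6668] 0.009689901030628065
```

Steady at 36 N; I'll ease off to a moderate press.

Request:
play_rows(
  motion=[
    {"x": 0.002, "y": 0, "z": 0, "wx": 0, "wy": 0, "wz": 0, "jaw": 0},
  ],
)

```text
time: 19.05
eef_pos: [0.4665, -0.0021, 0.1066]
ee_rot: [[0.0, -0.034, 0.999], [0.003, 0.999, 0.034], [-1.0, 0.003, 0.0]]
wrist_force: [-8.1, 0.4, 22.0]
width: 0.0094
```

```bash
python3 - <<'E'
from h import *
for i in range(10):
    s=ctrl.state()
    if i%3==0:print(s['time'],s['eef_pos'],s['wrist_force'],s['width'])
    imaging.get_image('wrist')
if s['wrist_force'][2]>15: print(ctrl.job_done())
E
```

```text
19.05 [ 0.4665 -0.0021  0.1066] [-8.0757  0.4009 22.0236] 0.009357368458233253
19.2 [ 0.4665 -0.0021  0.1065] [-8.9872 -1.2866 26.9971] 0.009707341011864365
19.35 [ 0.4665 -0.0021  0.1065] [-9.161  -0.2926 28.2607] 0.009698358945260992
19.5 [ 0.4665 -0.0021  0.1065] [-9.4363  0.0823 27.7293] 0.009133067582946524
the job is handed in; nothing more can be done
None
```

I put the brass cap back on the open front burner and let go of it. I then fitted the farther loose knob on the bare stem, nose along the flat, and handed the job in at about 19.5 s with the fingers still pressing it down.

- **Cap:** after release it measured within 0.2 mm of the ring centre. It looked level in the pictures; I did not measure its tilt.
- **Knob:** it slid over the stem with only about 1 N of resistance. It was then pressed to TCP z 0.1065, against 0.107 expected at the stop. It held steadily there at about 28 N, well above the 9 N needed. There is no direct reading of the stem's travel or the sparking, so "fully pressed" is inferred from that height and force.
- **Disagreements:** one pressing step peaked at 43.6 N at the wrist, and about 36 N held for a second. That load went through the fingers and is under the 120 N wrist limit, and I eased it afterwards. A sideways force of about 9 N remained at the end. The knob angle read −23° in one view and −26° in another, but the jaws squared it up.
- **Bystanders:** the last picture showed the dabba, bottle, katori and spoon rest where they started.

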